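# Pull the filter plate of the boatyard dust extractor for inspection

### The arm

A 7-joint arm with a two-finger parallel gripper is mounted at the origin on the work surface. World frame = base frame: x ahead of the robot, y to its left, z up, the work surface at z = 0. Lengths are in mm, angles in rad, forces in N, time in s.
With the tool pointing down it reaches from about 425 to 875 mm from the base axis. Payload 4.7 kg.
Tool frame: the origin (TCP) lies midway between the tips of the shut fingers; the grasp point (between the pads) lies 19 mm behind it; z points along the fingers, y is the direction in which the jaws open and shut (so a half turn about z gives the same grasp; the last joint's range is limited). The gripper opens to 87 mm and grips with 3 to 60 N. Pads are 19 mm wide; open, the fingers measure 117 mm over their backs; the gripper's body (75 mm by 190 mm) begins 51 mm behind the grasp point.
Start: joints at [-1.32, 0.321, -0.07, 1.45, 0.023, 1.371, -0.057], TCP at [152.512, 631.875, 222.587] pointing down, gripper open.
Joint ranges: [-2.86, 2.86], [-0.3, 2.09], [-1.38, 1.24], [0.06, 2.45], [-1.56, 4.7], [0.09, 2.05], [-2.69, 2.69]. Speed limits (rad/s): [2.57, 2.57, 3.14, 3.14, 3.14, 3.14, 3.14].

### API

Orientations are given as a rotation vector (axis times angle).
In Python, from station import r gives the robot as it stands. Calls block until the motion is done:
- r.move_ptp(position, orientation): joint-space move of the TCP to a pose.
- r.move_straight(position, rot=None, feed=150, guard=None): straight line of the TCP; rot=None keeps the orientation; feed is the mean speed in mm/s. With guard (N) it stops when the force on the tool has changed by that much, and returns True; else False.
- r.move_joints(angles): joint-space move.
- r.grip(opening, grasp_force=None): finger opening in mm; grasp_force is the grip in N (None keeps the last); returns when the fingers have stopped.
- r.pause(seconds).
- r.ik(position, orientation): joint angles nearest the present ones, or None.
- r.grab_frame(name): name is "scene" or "top" or "wrist"; returns a dict with "frame" (400x640x3 uint8, blue, green, red), "fx", "fy", "cx", "cy" (pixels), "dist" ([k1, k2, p1, p2, k3] as OpenCV has them; the pictures are not rectified), "eye" and "rotation" of the camera in the world. Camera axes: x right, y down, z forward; pixel columns grow to the right and rows downward; lengths in mm; the calibration is good to about 2 mm. A picture is of the moment at which its call begins. There is no depth.
A pose or a line that the arm cannot do raises r.IKError and nothing moves.
- r.job_done(): hands the job in, once; it reports no verdict.
Readings, each from a call of its own:
- r.current_t(): time.
- r.current_joint_pos(): joint angles.
- r.current_joint_velocities(): joint speeds.
- r.current_joint_torque(): joint torques, N m.
- r.current_tool_pos(): TCP position.
- r.current_ee_rot(): TCP orientation.
- r.current_contact_force(): force on the tool from outside, world axes, zero at the start.
- r.current_moment(): the same for the moment, N m.
- r.current_gripper_width(): finger opening in mm.
Only numpy, scipy, OpenCV 4.12 (cv2) and the standard library are available. Lean on these libraries where they do the work, as an engineer would, in place of code of your own. Each camera call takes 0.05 s, during which the arm holds its last target.

### The job

Take the filter out of the dust extractor for inspection: first push its half-open front door fully shut so that the catch holds it, then swing the yellow hood flap on top up to about vertical, where it stays by itself. Draw the blue filter plate straight up out of its slot by its orange tab and finish holding it still and upright over the middle of the aluminium dust tray, its wide face lined up with the tray's long side and its lower edge well clear of the tray (about 10 cm above the bench): do not put it down or let go. Leave the spray can on top and the other loose things where they are.

Things in the scene. Friction and masses are not known exactly. Their poses are not given: they have to be found in the camera images.
- cabinet: Fixed grey-green dust extractor, 190 (x) x 360 (y) x 150 mm high. Origin: centre of its underside; x from front (robot side) to back, y to its left. Left half: door compartment, flat top, spray can on it. Right half: yellow hood flap on the deck (150 mm high), under it the filter slot, 16 x 124 mm (long along y), floor 45 mm above the bench, centred at x 10, y -90 mm.
- door (a joint): Paler front door of the left half, vertical hinge at its right edge. 0 = shut, grows as the free left edge swings out towards the robot (rad); starts at 0.35 to 0.65. A sprung ball catch resists over the last 0.1 rad (up to about 9 N near the free edge); once passed, below 0.04, it pulls the door to 0 and holds it. Elsewhere the door moves freely and stays where left.
- door_push (a point): On the door's outer face, 120 mm from the hinge axis, 25 mm from the free edge, 123 mm above the bench, 20 mm below the door's top edge. Door panel: 145 mm wide, 12 mm thick, heights 18 to 143 mm. Axes turn with the door: -x is the face's outward normal, y from hinge to free edge. A lock disc stands 5 mm proud 60 mm lower.
- door_hinge (a point): On the door's vertical hinge axis at height 123 mm; the axis lies in the plane of the door's inner face, at cabinet x -95, y 20 mm.
- flap (a joint): Yellow hood flap (120 x 170 mm, 51 mm high, open underneath) over the filter slot, hinged along the cabinet's y at its rear lower edge. 0 = closed, grows as it swings up and back (rad), 1.57 = vertical, stop at 1.7. Stiff hinge: it stays where it is left; lifting at the handle takes about 3 N.
- flap_handle (a point): Centre of the flap's red handle, a round bar 14 mm in diameter and 40 mm long, along the cabinet's y, 28 mm in front of the hood's front face on a 12 mm wide stem. Flap closed: 185 mm above the bench, 35 mm above the deck, free from above. Pinched by its two ends (40 mm apart along y) it turns between the pads as the flap swings.
- flap_hinge (a point): Middle of the flap's hinge axis, 150 mm above the bench, at the cabinet's x 85, y -90 mm. The handle swings about it at 152 mm radius.
- plate: Blue filter plate with white pleats, 12 (x) x 120 (y) x 105 mm (z), upright in the slot with 2 mm play, hidden under the closed flap; 110 to 230 g. Origin: centre of its lower edge, 45 mm above the bench at the start. An orange tab, 10 (x) x 30 (y) x 35 mm high, stands on the middle of its upper edge, from 150 to 185 mm above the bench.
- plate_tab (a point): Grip point in the tab: 124 mm above the plate's origin, 19 mm above its upper edge, 16 mm below the tab's top; axes as the plate's.
- tray: Fixed shallow aluminium tray on the bench, 130 (x) x 190 (y) x 25 mm high, open on top. Origin: centre of its underside; its long side is along y.
- spray_can: Bystander: white spray can with rusty rims, 65 mm in diameter, 185 mm high, standing on the cabinet's left half. Origin: centre of its underside.
- tape_roll: Bystander: yellow roll of masking tape lying flat, 96 mm across, 25 mm high, on the left of the bench. Origin: centre of its underside.
- sanding_block: Bystander: cork sanding block, 70 x 120 x 34 mm, behind the tray. Origin: centre of its underside.
- scraper: Bystander: scraper lying flat, 195 mm long, 18 mm high, wooden handle, steel blade. Origin: under the handle's front part.
- wedge: Bystander: block of wood, 160 x 70 x 45 mm, on the left. Origin: centre of its underside.
- filler_jar: Bystander: jar with red cap, 72 mm in diameter, 80 mm high, behind on the right. Origin: centre of its underside.
- screwdriver: Bystander: screwdriver lying on the left of the bench. Origin: under its middle.
Mind the look-alikes: they are no part of the job. Of the things shaped like the tray, the aluminium one is meant.

How it is judged:
By the outcome, as a careful person would: the job done as asked, in the order asked, and still so for the second after the job is handed in, while the arm keeps its last pose, push and grip.
It also fails if it takes over 72 s, if anything falls off the work surface, if the arm or the gripper's body presses on something with over 40 N, if the wrist force passes 120 N, or if a joint passes its speed limit or range.

## Working session

There is one attempt and no reset: what is moved stays moved. The work goes in short steps, each a Python script; the robot and the scene stay as the last script left them, time stands still between calls to the robot, and variables do not carry over. Pictures are saved under pics/ and viewed, and the job is handed in when it is done.

```bash
ls; mkdir -p pics
python3 - <<'E'
from station import r
import cv2,numpy as np
np.set_printoptions(precision=4,suppress=True)
for n in ["scene","top","wrist"]:
    f=r.grab_frame(n); cv2.imwrite(f"pics/{n}0.png",f["frame"])
    print(n,f["fx"],f["fy"],f["cx"],f["cy"],f["dist"],f["eye"],f["rotation"])
print(r.current_t(),r.current_ee_rot(),r.current_tool_pos())
E
```

```text
pics
scene 415.7289255514359 415.7289255514359 318.9630955751943 196.32883073913214 [-0.0224  0.      0.      0.      0.    ] [ 588.1608  828.6931 1032.5398] [-0.2472 -2.8762  1.0988]
top 368.5077865709909 368.5077865709909 322.26863024943594 198.00594140165285 [-0.0227  0.      0.      0.      0.    ] [ 281.2257   64.9645 1133.8281] [-2.1338  2.1391 -0.1987]
wrist 301.36841731930724 301.36841731930724 316.32225725284457 196.59916179277903 [-0.0118  0.      0.      0.      0.    ] [ 79.8246 648.3039 383.2284] [2.2895 1.8048 0.2468]
0.15 [-0.3711 -3.1195  0.0023] [152.4497 631.44   221.7267]
```

View pics/scene0.png

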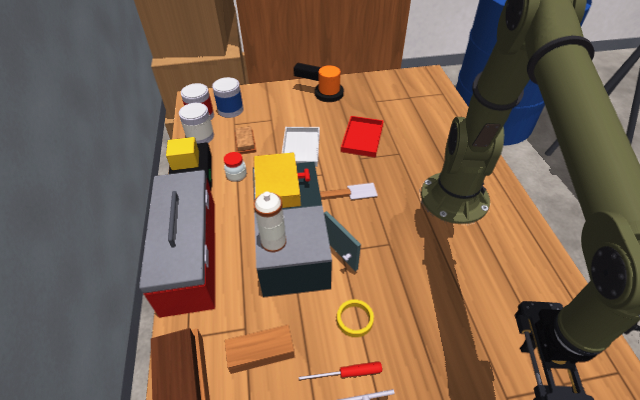

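View pics/top0.png

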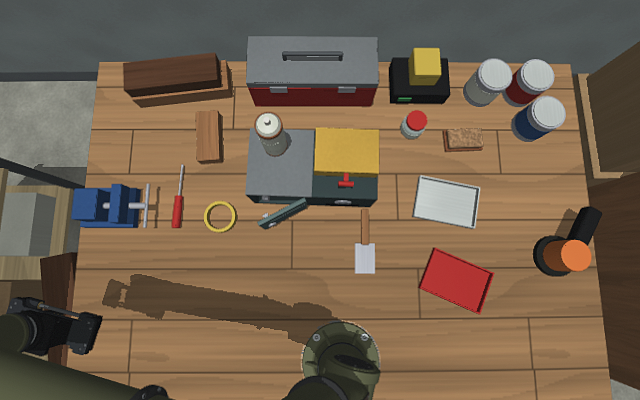

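View pics/wrist0.png

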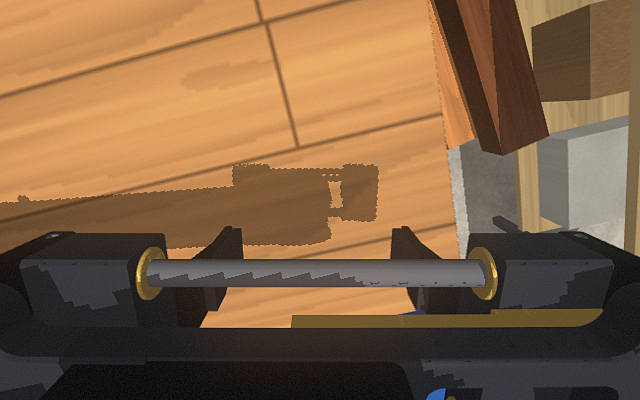

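The top view shows the cabinet at about (313,165), the half-open door at (284,213), the flap handle at (346,182), the aluminium tray at (447,202) and a red look-alike tray at (456,280). I'll enlarge the picture to measure.

Run:
```python
import cv2
a=cv2.imread("pics/top0.png")
cv2.imwrite("pics/topA.png",cv2.resize(a[105:240,235:390],None,fx=5,fy=4.4,interpolation=cv2.INTER_CUBIC)[:600])
cv2.imwrite("pics/topA.png",cv2.resize(a[115:235,240:400],(800,600),interpolation=cv2.INTER_CUBIC))
cv2.imwrite("pics/topB.png",cv2.resize(a[160:240,400:500],(800,600),interpolation=cv2.INTER_CUBIC) if 0 else cv2.resize(a[165:240,400:500],(800,600),interpolation=cv2.INTER_CUBIC))
b=cv2.imread("pics/scene0.png")
cv2.imwrite("pics/scA.png",cv2.resize(b[140:305,230:390],(776,800)and(582,600),interpolation=cv2.INTER_CUBIC))
```

```text
(no output)
```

View pics/topA.png

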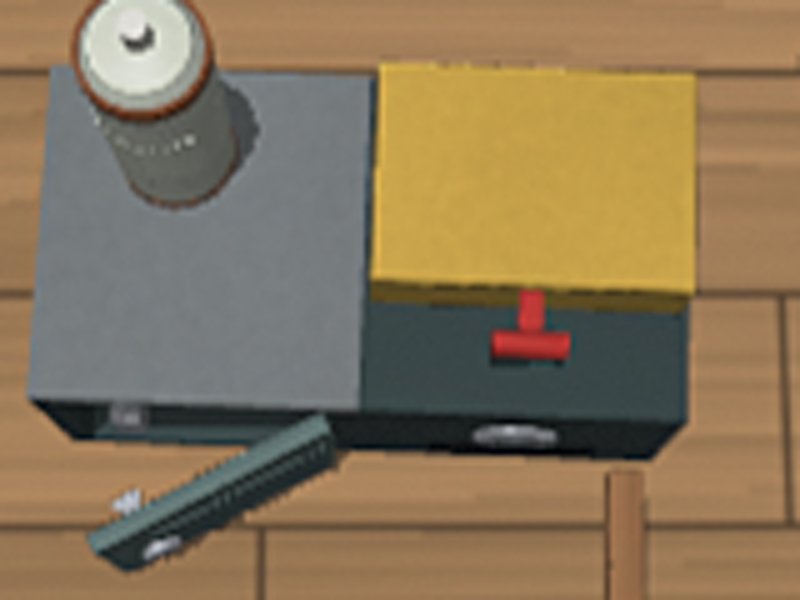

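View pics/topB.png

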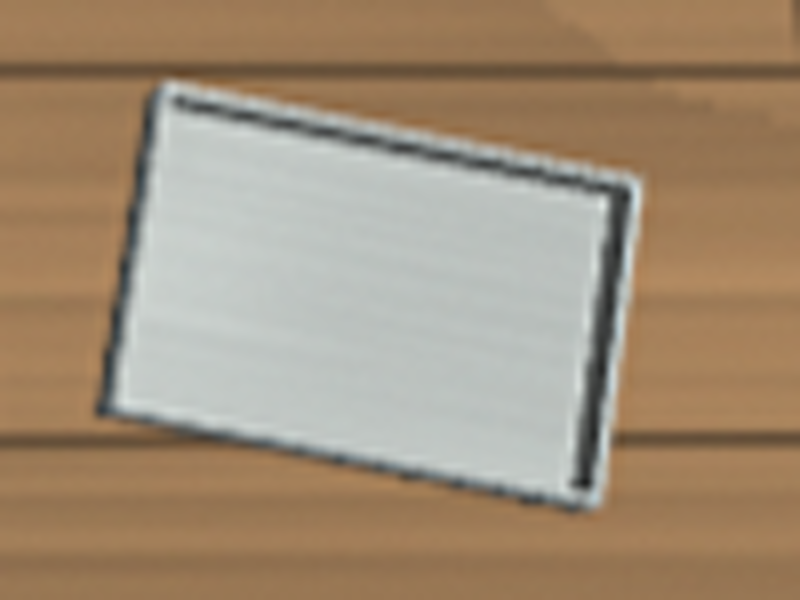

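View pics/scA.png

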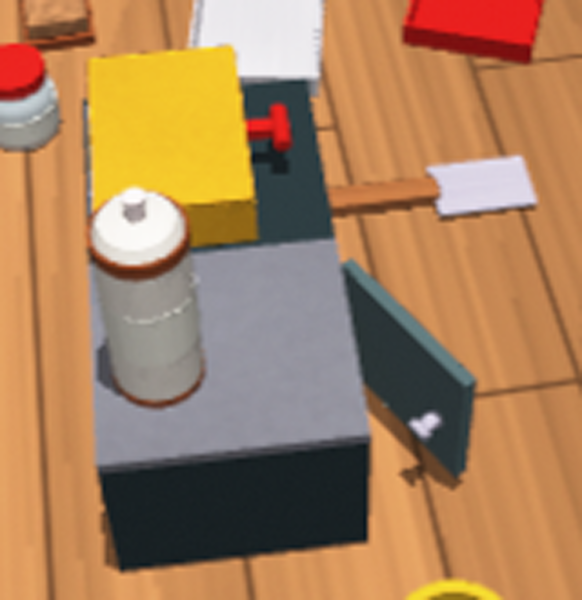

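```bash
cat > h.py <<'E'
import cv2,numpy as np
from scipy.spatial.transform import Rotation as R
from scipy.optimize import least_squares
np.set_printoptions(precision=3,suppress=True)
CAM={"scene":(415.7289,318.963,196.3288,-0.0224,[588.1608,828.6931,1032.5398],[-0.2472,-2.8762,1.0988]),
"top":(368.5078,322.2686,198.0059,-0.0227,[281.2257,64.9645,1133.8281],[-2.1338,2.1391,-0.1987])}
def projf(c,P):
    f,cx,cy,k,e,rv=c
    Rm=R.from_rotvec(rv).as_matrix().T
    K=np.array([[f,0,cx],[0,f,cy],[0,0,1.]])
    return cv2.projectPoints(np.atleast_2d(np.asarray(P,float)),cv2.Rodrigues(Rm)[0],-Rm@np.array(e),K,np.array([k,0,0,0,0.]))[0].reshape(-1,2)
def proj(n,P): return projf(CAM[n],P)
def fcam(f): return (f["fx"],f["cx"],f["cy"],f["dist"][0],f["eye"],np.asarray(f["rotation"]) )
def W(pose,p):  # pose x,y,yaw
    c,s=np.cos(pose[2]),np.sin(pose[2])
    return np.array([pose[0]+c*p[0]-s*p[1],pose[1]+s*p[0]+c*p[1],p[2]])
E
python3 - <<'E'
from h import *
def tA(u,v): return np.array([240+(u+.5)/5-.5,115+(v+.5)/5-.5])
def tB(u,v): return np.array([400+(u+.5)/8-.5,165+(v+.5)/8-.5])
def sA(u,v): return np.array([230+(u+.5)/3.6375-.5,140+(v+.5)/3.636-.5])
door=lambda q,a,b,z:(-95-a*np.sin(q)-b*np.cos(q), 20+a*np.cos(q)-b*np.sin(q), z) # a along, b outward
obs=[("top",(-95,180,150),tA(30,398)),("top",(95,180,150),tA(50,67)),("top",(-95,-180,150),tA(688,422)),
("top",(-95,-180,0),tA(655,458)),
("top",(-67+28,-90,192),None),
("top",(-63,-90,185),tA(532,345)),("scene",(-63,-90,185),sA(281,128)),
("scene",(-95,180,150),sA(368,437)),("scene",(95,180,150),sA(98,465)),("scene",(-95,180,0),sA(367,540)),("scene",(95,180,0),sA(122,568)),
("top",lambda q:door(q,145,0,143),tA(90,540)),("scene",lambda q:door(q,145,0,143),sA(468,387)),
("scene",lambda q:door(q,145,12,143),sA(475,380)),]
obs=[o for o in obs if o[2] is not None]
def res(x,full=False):
    out=[]
    for n,p,m in obs:
        if callable(p): p=p(x[3])
        out.append(proj(n,W(x,p))[0]-m)
    return np.array(out) if full else np.concatenate(out)
s=least_squares(res,[600,70,0,.5],loss='soft_l1',x_scale=[10,10,.1,.1]); print("cab",s.x); print(res(s.x,True))
tr=[((65,95,25),tB(165,85)),((65,-95,25),tB(638,180)),((-65,-95,25),tB(598,505)),((-65,95,25),tB(103,405))]
g=lambda x:np.concatenate([proj("top",W(x,p))[0]-m for p,m in tr])
t=least_squares(g,[500,-200,-.2],x_scale=[10,10,.1]);print("tray",t.x,t.fun)
# check only scene tray
x=s.x
print("push",W(x,door(x[3],120,12,123)),"handle",W(x,(-63,-90,185)),"slot",W(x,(10,-90,169)),"hinge",W(x,(85,-90,150)))
E
```

```text
cab [553.214  78.597  -0.038   0.528]
[[-0.629 -0.355]
 [ 0.212 -0.751]
 [ 0.353 -0.389]
 [-0.736  0.627]
 [-0.301 -0.44 ]
 [ 0.244 -0.658]
 [ 1.369 -1.442]
 [-0.271 -0.408]
 [ 0.779  0.099]
 [-0.266  0.656]
 [-1.149 -1.184]
 [-0.335 -0.637]
 [ 1.207 -1.053]]
tray [ 465.13  -330.931   -0.208] [-0.641 -0.516  0.372 -0.054 -0.137  0.34   0.404  0.2  ]
push [391.937 202.386 123.   ] handle [486.851  -8.952 185.   ] slot [559.798 -11.717 169.   ] hinge [634.745 -14.557 150.   ]
```

```bash
cat >> h.py <<'E'
CAB=np.array([553.2,78.6,-0.038]); Q0=.528; TRAY=np.array([465.1,-330.9,-0.208])
def down(jaw,tilt=0,tdir=0):
    """tool z down, jaw (tool y) at world angle jaw; tilt about world axis of angle tdir"""
    z=np.array([0,0,-1.]);y=np.array([np.cos(jaw),np.sin(jaw),0]);x=np.cross(y,z)
    M=np.stack([x,y,z],1)
    return (R.from_rotvec(tilt*np.array([np.cos(tdir),np.sin(tdir),0]))*R.from_matrix(M)).as_rotvec()
def doorpt(q,a,b,z,cab=None):
    cab=CAB if cab is None else cab
    return W(cab,(-95-a*np.sin(q)-b*np.cos(q), 20+a*np.cos(q)-b*np.sin(q), z))
E
python3 - <<'E'
from h import *
from station import r
print(R.from_rotvec(r.current_ee_rot()).as_matrix())
for half in (0,np.pi):
  for tilt in (0,.15,.3,-.15):
    for q,off,z in [(.528,30,105),(.528,25,250),(.3,11,105),(0,10,105)]:
      jaw=np.pi/2+CAB[2]+q+half; 
      p=doorpt(q,115,12+off,z); j=r.ik(p,down(jaw,tilt,np.pi/2+CAB[2]+q))
      print(half>0,tilt,q,p,j)
E
```

```text
[[-0.972  0.235 -0.   ]
 [ 0.235  0.972 -0.001]
 [-0.    -0.001 -1.   ]]
False 0 0.528 [367.848 183.897 105.   ] [-0.827 -0.106  0.285  2.161  0.034  1.083  1.502]
False 0 0.528 [372.26 186.25 250.  ] [-0.848 -0.215  0.276  1.949  0.059  1.4    1.472]
False 0 0.3 [407.027 207.313 105.   ] [-0.805  0.     0.277  2.065 -0.     1.076  1.305]
False 0 0 [441.413 217.947 105.   ] [-0.791  0.079  0.291  1.988 -0.026  1.079  1.044]
False 0.15 0.528 [367.848 183.897 105.   ] [-0.77   0.027  0.251  2.048 -0.012  1.217  1.547]
False 0.15 0.528 [372.26 186.25 250.  ] [-0.791 -0.081  0.254  1.848  0.013  1.522  1.52 ]
False 0.15 0.3 [407.027 207.313 105.   ] [-0.748  0.123  0.264  1.949 -0.069  1.221  1.378]
False 0.15 0 [441.413 217.947 105.   ] [-0.732  0.188  0.301  1.879 -0.131  1.22   1.155]
False 0.3 0.528 [367.848 183.897 105.   ] [-0.726  0.156  0.223  1.938 -0.039  1.351  1.574]
False 0.3 0.528 [372.26 186.25 250.  ] [-0.744  0.046  0.233  1.751 -0.017  1.645  1.552]
False 0.3 0.3 [407.027 207.313 105.   ] [-0.708  0.246  0.262  1.836 -0.119  1.366  1.43 ]
False 0.3 0 [441.413 217.947 10
[... 1076 characters left out ...]
0.174  1.224 -1.947]
True 0.3 0.528 [367.848 183.897 105.   ] [-0.965  0.164  0.484  1.946 -0.073  1.351 -1.529]
True 0.3 0.528 [372.26 186.25 250.  ] [-0.982  0.042  0.479  1.759 -0.023  1.645 -1.58 ]
True 0.3 0.3 [407.027 207.313 105.   ] [-0.928  0.263  0.516  1.843 -0.175  1.371 -1.656]
True 0.3 0 [441.413 217.947 105.   ] [-0.888  0.327  0.561  1.779 -0.283  1.379 -1.84 ]
True -0.15 0.528 [367.848 183.897 105.   ] [-0.89  -0.245  0.32   2.277  0.109  0.951 -1.711]
True -0.15 0.528 [372.26 186.25 250.  ] None
True -0.15 0.3 [407.027 207.313 105.   ] [-0.896 -0.123  0.314  2.183  0.106  0.935 -1.947]
True -0.15 0 [441.413 217.947 105.   ] [-0.912 -0.024  0.332  2.097  0.116  0.948 -2.25 ]
```

Run:
```python
from h import *
from station import r
J=lambda q:down(np.pi/2+CAB[2]+q)
r.grip(0)
r.move_ptp(doorpt(Q0,115,12+27,240),J(Q0))
r.move_straight(doorpt(Q0,115,12+27,108),J(Q0),feed=200)
print(r.current_t(),r.current_tool_pos(),r.current_contact_force())
f=r.grab_frame("scene");cv2.imwrite("pics/s1.png",cv2.resize(f["frame"][140:305,230:470],(800,550)))
f=r.grab_frame("top");cv2.imwrite("pics/t1.png",cv2.resize(f["frame"][115:265,200:400],(800,600)))
```

```text
4.2917 [371.147 185.885 108.809] [ 0.36   0.355 -0.302]
```

View pics/s1.png

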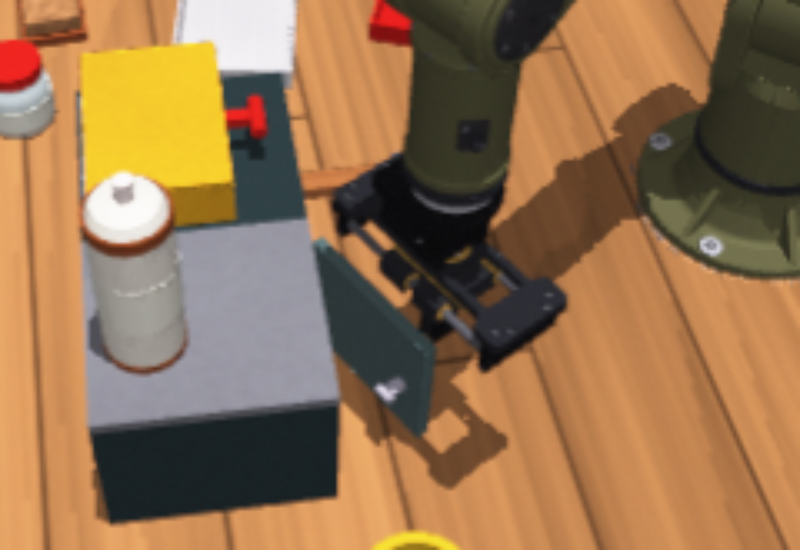

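View pics/t1.png

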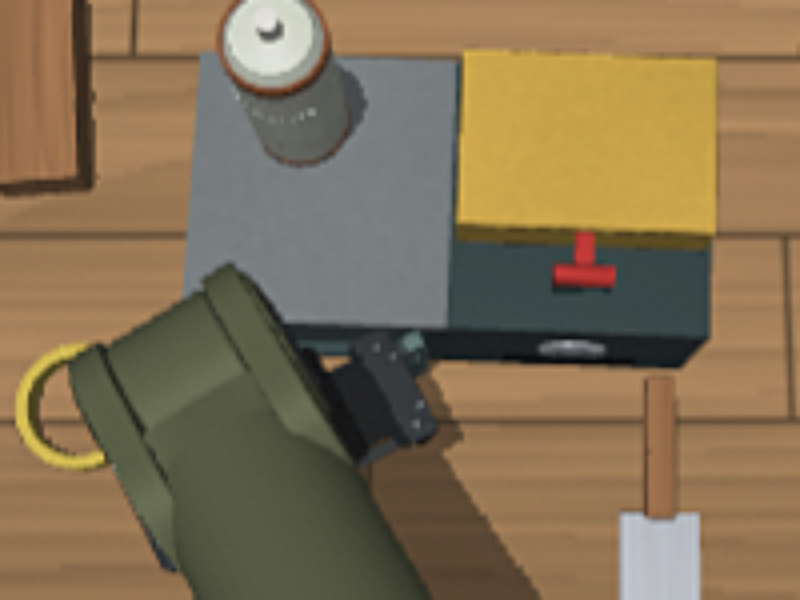

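The fingers stand just in front of the door's outer face, scene crop at about (440,330), with clearance. Next I push along the arc.

Run:
```python
from h import *
from station import r
J=lambda q:down(np.pi/2+CAB[2]+q)
for q in [.5,.4,.3,.2,.14]:
    h=r.move_straight(doorpt(q,115,12+10,108),J(q),feed=120,guard=15)
    print(q,h,r.current_contact_force()@np.array([np.cos(CAB[2]),np.sin(CAB[2]),0]))
    if h:break
else:
  for q,b in [(.1,10),(.06,10),(.03,10),(.0,10),(0,6),(0,3),(0,0)]:
    h=r.move_straight(doorpt(q,115,12+b,108),J(q),feed=50,guard=20)
    print(q,b,h,r.current_contact_force(),r.current_tool_pos())
    if h:break
print(r.current_t())
f=r.grab_frame("scene");cv2.imwrite("pics/s2.png",cv2.resize(f["frame"][140:305,230:470],(800,550)))
```

```text
0.5 False -0.038661373051809826
0.4 False 1.5383071284280527
0.3 False -0.5860361658279715
0.2 False -0.10976830916741066
0.14 False -0.19413397569141483
0.1 10 False [-0.066  0.324  0.169] [429.66  215.476 108.013]
0.06 10 False [ 0.194 -0.339 -0.41 ] [434.465 216.616 107.985]
0.03 10 False [ 0.079  0.019 -0.231] [438.241 217.331 108.058]
0.0 10 False [-0.191 -0.511  0.164] [441.604 217.859 108.004]
0 6 False [-9.888 -1.439  7.765] [441.871 217.931 107.81 ]
0 3 False [-18.335  -1.446  15.53 ] [441.786 217.955 107.714]
0 0 False [-27.032  -2.445  20.892] [441.761 217.953 107.633]
7.4583
```

View pics/s2.png

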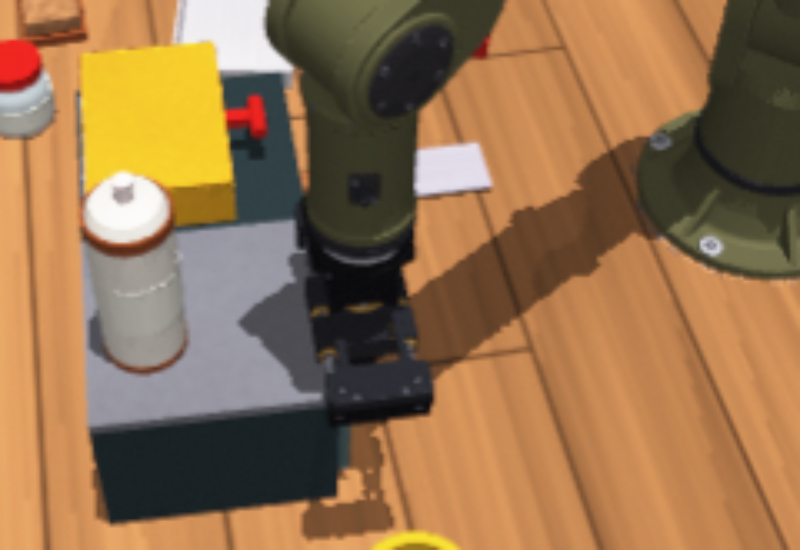

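The door is at its stop: the tool did not move while the push rose to 27 N. I'll retract, check that the door stays shut, then look at the handle from above with the wrist camera.

Run:
```python
from h import *
from station import r
J=lambda q:down(np.pi/2+CAB[2]+q)
r.move_straight(doorpt(0,115,12+30,108),J(0),feed=100)
r.move_straight(doorpt(0,115,12+35,250),J(0),feed=250)
h=W(CAB,(-63,-90,185))
r.grip(70)
r.move_ptp(h+np.array([0,0,75]),J(0))
print(r.current_t(),r.current_tool_pos())
for n in ("wrist","scene","top"):
    f=r.grab_frame(n); cv2.imwrite(f"pics/{n}3.png",f["frame"])
    print(fcam(f))
f=cv2.imread("pics/scene3.png");cv2.imwrite("pics/s3.png",cv2.resize(f[140:305,230:470],(800,550)))
```

```text
10.925 [486.676  -7.075 259.831]
(301.36841731930724, 316.32225725284457, 196.59916179277903, np.float64(-0.011790433164250012), array([412.084,  -5.26 , 421.527]), array([2.11 , 2.037, 0.281]))
(415.7289255514359, 318.9630955751943, 196.32883073913214, np.float64(-0.022397664494435546), array([ 588.161,  828.693, 1032.54 ]), array([-0.247, -2.876,  1.099]))
(368.5077865709909, 322.26863024943594, 198.00594140165285, np.float64(-0.022673128615977183), array([ 281.226,   64.965, 1133.828]), array([-2.134,  2.139, -0.199]))
```

View pics/s3.png

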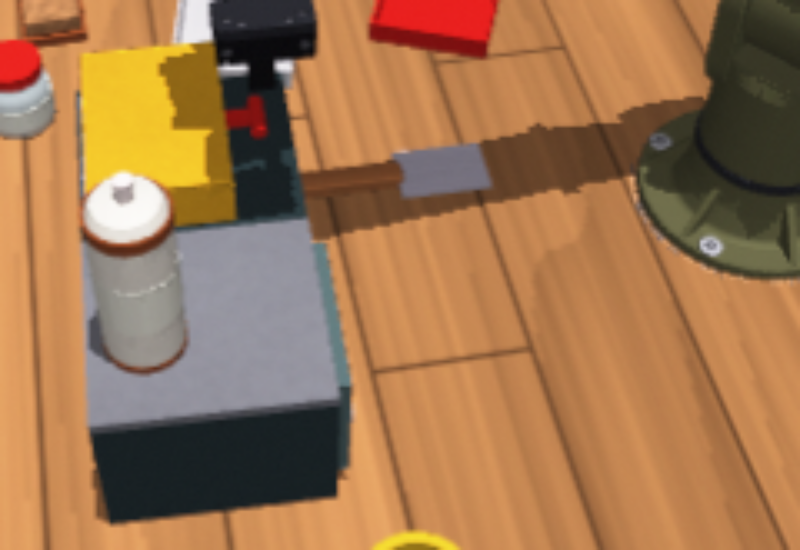

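View pics/wrist3.png

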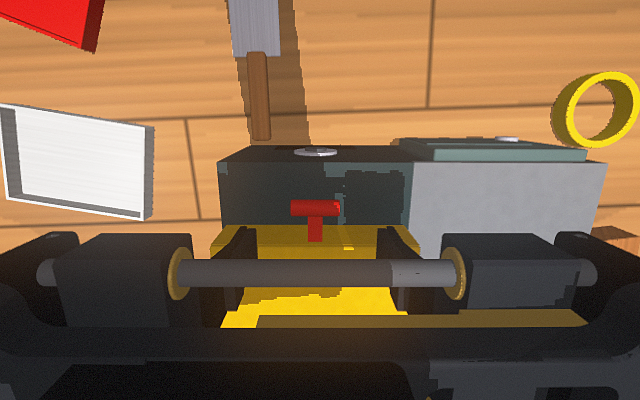

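View pics/top3.png

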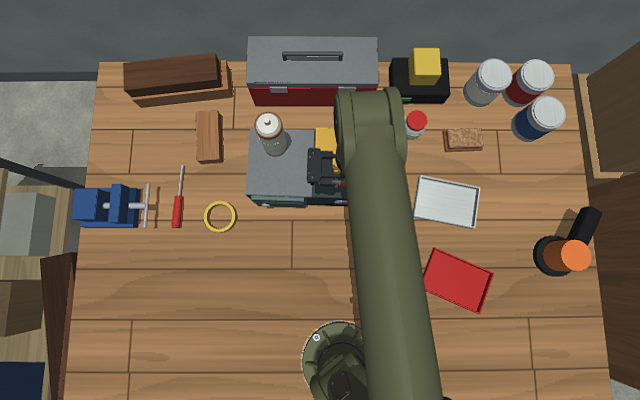

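The scene picture shows the door flush in the frame, pale edge at about (330,350). The wrist picture shows the handle bar from (291,208) to (340,208) between the fingers and the deck's front corners at (218,161) and (606,163). I'll compare these with the predictions.

```bash
python3 - <<'E'
from h import *
c=(301.368,316.322,196.599,-0.0118,np.array([412.084,-5.26,421.527]),np.array([2.11,2.037,.281]))
obs=[((-63,-90,185),(315.5,208.5)),((-95,-180,150),(218,161)),((-95,180,150),(606,163)),((-63,-70,185),(340,208.5)),((-63,-110,185),(291,208.5))]
print([ (projf(c,W(CAB,p))[0]-m) for p,m in obs])
s=least_squares(lambda x:np.concatenate([projf(c,W(x,p))[0]-m for p,m in obs]),CAB,x_scale=[10,10,.1]);print(s.x,s.fun)
tr=[((-65,95,25),(155,126)),((65,95,25),(150,219))]
for p,m in tr: print(projf(c,W(TRAY,p))[0]-m)
E
cat > /dev/null
python3 - <<'E'
import cv2;a=cv2.imread("pics/wrist3.png")
cv2.imwrite("pics/w3z.png",cv2.resize(a[90:260,0:230],(800,591),interpolation=cv2.INTER_CUBIC))
E
```

```text
[array([-0.787, -1.838]), array([-2.336,  0.084]), array([ 2.993, -0.475]), array([-0.983, -1.778]), array([-0.598, -1.899])]
[554.476  78.877  -0.039] [-0.337 -0.45  -1.793  1.324  3.019  1.038 -0.565 -0.373 -0.116 -0.528]
[-9.048  0.077]
[-6.115  0.841]
```

View pics/w3z.png

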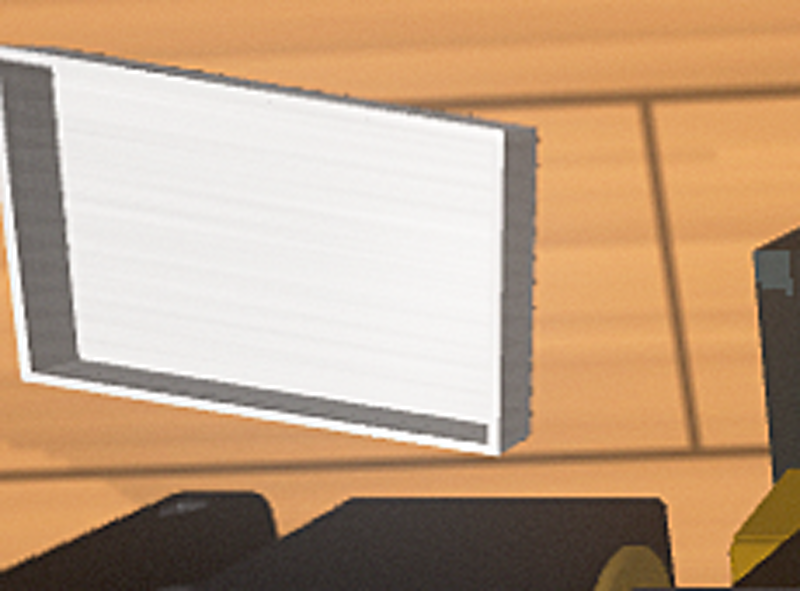

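```bash
sed -i 's/^CAB=.*; Q0/CAB=np.array([554.0,78.8,-0.038]); Q0/' h.py
python3 - <<'E'
from h import *
from station import r
o=down(np.pi/2+CAB[2])
def hp(q): # TCP for flap angle q
    a=np.arctan2(35,148)+q; rr=np.hypot(148,35)
    return W(CAB,(85-rr*np.cos(a),-90,150+rr*np.sin(a)-19))
for q in (0,.8,1.57): print(q,hp(q),r.ik(hp(q),o))
g=r.move_straight(hp(0),o,feed=120,guard=10)
print(g,r.current_tool_pos(),r.current_contact_force())
if not g:
    print(r.grip(30,20),r.current_gripper_width(),r.current_contact_force())
    f=r.grab_frame("wrist");cv2.imwrite("pics/w4.png",f["frame"])
print(r.current_t())
E
```

```text
0 [487.626  -8.742 166.   ] [-0.649 -0.004  0.617  1.938  0.002  1.207  1.5  ]
0.8 [557.571 -11.401 261.553] [-0.634  0.114  0.664  1.647 -0.071  1.405  1.571]
1.57 [670.376 -15.689 279.028] [-0.561  0.416  0.769  1.329 -0.286  1.507  1.715]
False [488.195  -8.707 166.673] [-0.012 -0.369  0.496]
False 39.62547227783461 [-0.012  0.95   0.793]
12.6917
```

View pics/w4.png

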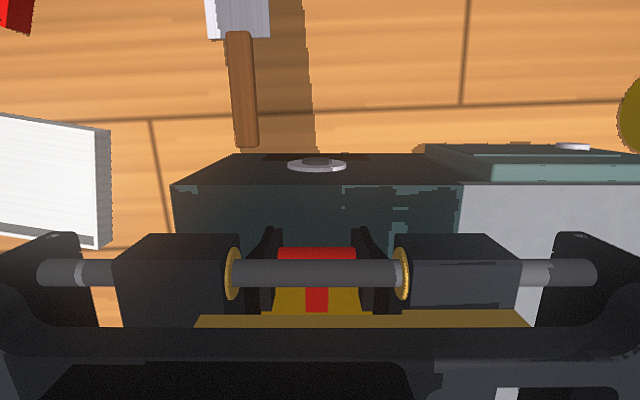

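The wrist picture shows the red bar held between the pads at (316,253), and the opening reads 39.6 mm. Next I lift along the arc.

Run:
```python
from h import *
from station import r
o=down(np.pi/2+CAB[2])
def hp(q):
    a=np.arctan2(35,148)+q; rr=np.hypot(148,35)
    return W(CAB,(85-rr*np.cos(a),-90,150+rr*np.sin(a)-19))
for i,q in enumerate(np.linspace(0,1.57,17)[1:]):
    g=r.move_straight(hp(q),o,feed=90,guard=25)
    if i%4==3 or g: print(round(q,2),g,r.current_tool_pos()-hp(q),r.current_contact_force(),r.current_gripper_width())
    if g:break
print(r.current_t())
f=r.grab_frame("scene");cv2.imwrite("pics/s5.png",cv2.resize(f["frame"][100:305,200:440],(702,600)))
```

```text
0.39 False [-0.015  0.311  0.456] [-4.072  3.932  3.675] 39.35931993853605
0.78 False [0.44  0.268 0.313] [-2.58   3.743  4.865] 39.412695730566114
1.18 False [0.292 0.207 0.044] [0.859 4.825 3.069] 39.75950373772605
1.57 False [0.929 0.269 0.023] [2.913 4.251 2.868] 39.38568911241488
17.7583
```

View pics/s5.png

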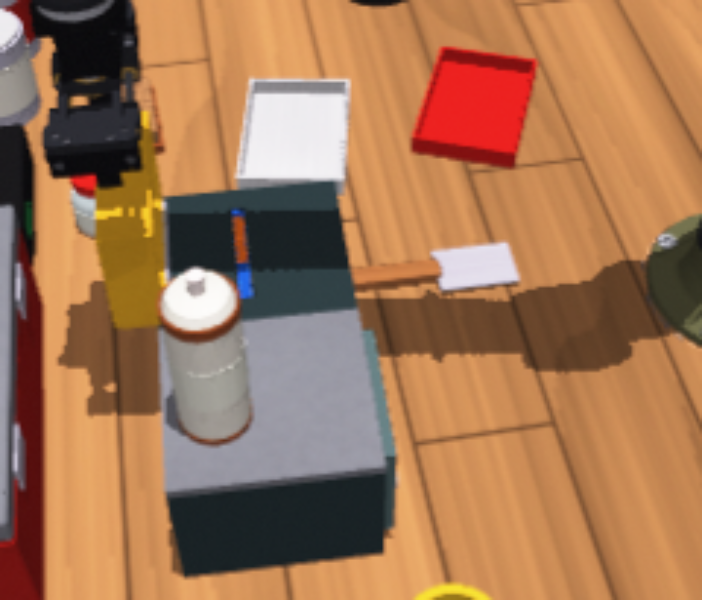

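Run:
```python
from h import *
from station import r
o=down(np.pi/2+CAB[2])
r.grip(62)
p=np.array(r.current_tool_pos())
print(r.current_contact_force())
r.move_straight(p+[0,0,60],o,feed=150)
t=W(CAB,(10,-90,169-19))
r.move_straight([t[0]-10,t[1],340],o,feed=200)
r.move_straight([t[0]-10,t[1],240],o,feed=200)
print(r.current_t(),r.current_tool_pos())
for n in ("wrist","scene"):
    f=r.grab_frame(n); cv2.imwrite(f"pics/{n}6.png",f["frame"])
    if n=="wrist": np.save("c6.npy",np.array(fcam(f),dtype=object),allow_pickle=True); print(fcam(f))
f=f["frame"];cv2.imwrite("pics/s6.png",cv2.resize(f[100:305,200:440],(702,600)))
```

```text
[-0.119 -0.014  0.593]
20.4667 [551.433 -11.751 240.563]
(301.36841731930724, 316.32225725284457, 196.59916179277903, np.float64(-0.011790433164250012), array([476.676,  -9.498, 402.165]), array([2.11 , 2.033, 0.28 ]))
```

View pics/wrist6.png

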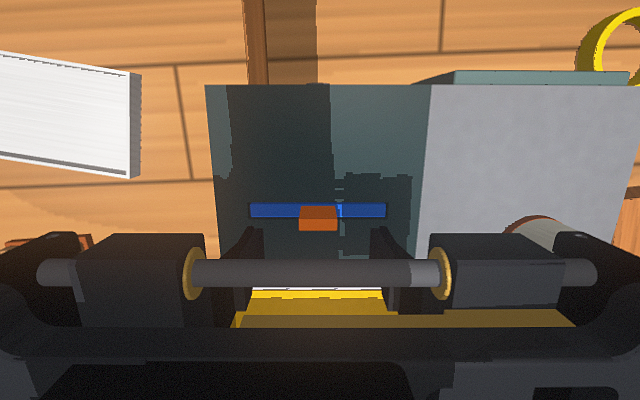

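View pics/s6.png

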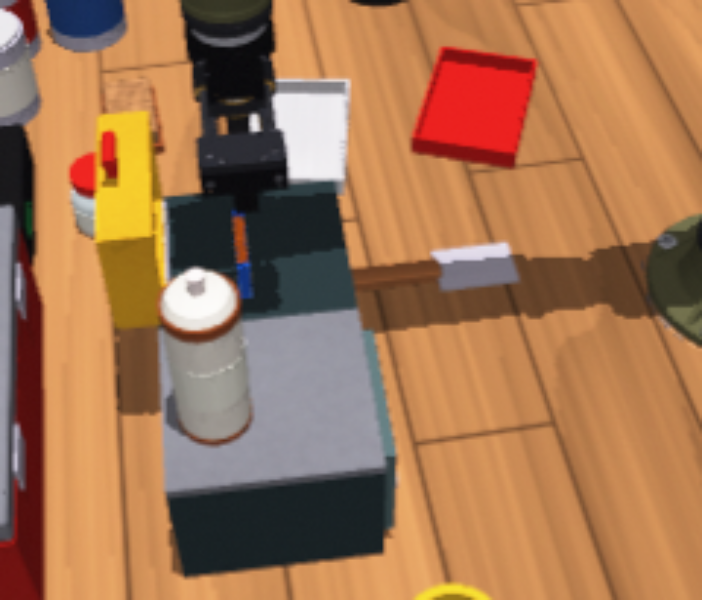

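The flap stands upright on its own. The wrist picture shows the plate's upper edge at columns 249–386 (rows 203–217) and the orange tab at (318,219).

Run:
```python
from h import *
c=tuple(np.load("c6.npy",allow_pickle=True))
pts={"pl-y+ front":(4,-30,150),"pl y- front":(4,-150,150),"pl y+ rear":(16,-30,150),"tab top f y+":(5,-75,185),"tab top f y-":(5,-105,185),"tab top r y+":(15,-75,185),"deckFR":(-95,-180,150)}
for k,p in pts.items(): print(k,projf(c,W(CAB,p))[0])
for p in [(-65,95,25),(65,95,25)]: print("tray",projf(c,W(TRAY,p))[0])
a=cv2.imread("pics/wrist6.png");cv2.imwrite("pics/w6z.png",cv2.resize(a[60:250,200:450],(789,600),interpolation=cv2.INTER_CUBIC))
```

```text
pl-y+ front [386.322 204.217]
pl y- front [249.339 204.128]
pl y+ rear [385.46 217.15]
tab top f y+ [337.625 218.956]
tab top f y- [298.393 218.929]
tab top r y+ [337.37  231.134]
deckFR [204.007  84.187]
tray [131.145  70.155]
tray [130.33  177.396]
```

View pics/w6z.png

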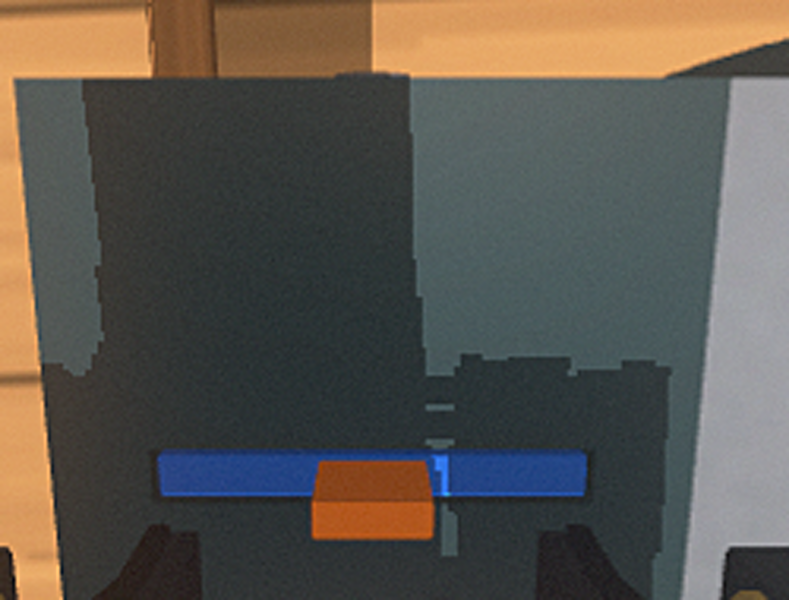

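Predictions match the observed tab and plate within about 1 px. Next I grasp the tab.

Run:
```python
from h import *
from station import r
o=down(np.pi/2+CAB[2]); of=down(np.pi/2+TRAY[2])
t=W(CAB,(10,-90,154)); F=np.array([TRAY[0],TRAY[1],209.])
print(r.ik(t,o),r.ik(F,of))
r.move_straight([t[0],t[1],230],o,feed=150)
g=r.move_straight(t,o,feed=80,guard=8)
print(g,r.current_tool_pos(),r.current_contact_force())
if not g:
    r.grip(20,40); print(r.current_gripper_width(),r.current_contact_force())
    g=r.move_straight(t+[0,0,25],o,feed=60,guard=15)
    print(g,r.current_tool_pos(),r.current_contact_force(),r.current_gripper_width())
print(r.current_t())
f=r.grab_frame("wrist");cv2.imwrite("pics/w7.png",f["frame"])
f=r.grab_frame("scene")["frame"];cv2.imwrite("pics/s7.png",cv2.resize(f[100:305,200:440],(702,600)))
```

```text
[-0.6    0.198  0.646  1.787 -0.128  1.198  1.616] [-0.292  0.236  1.004  1.701 -0.205  1.317  2.115]
False [561.04  -11.562 154.557] [ 0.271 -0.339  0.269]
29.249294935866512 [-0.091 -0.158 -0.866]
False [560.646 -11.492 179.259] [ 0.008 -0.464 -1.967] 29.307450214131123
23.1417
```

View pics/w7.png

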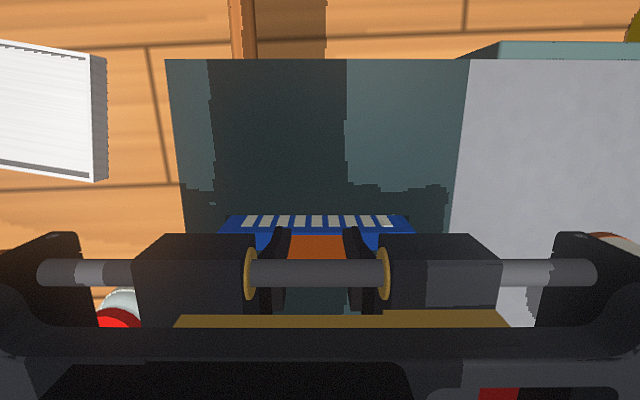

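View pics/s7.png

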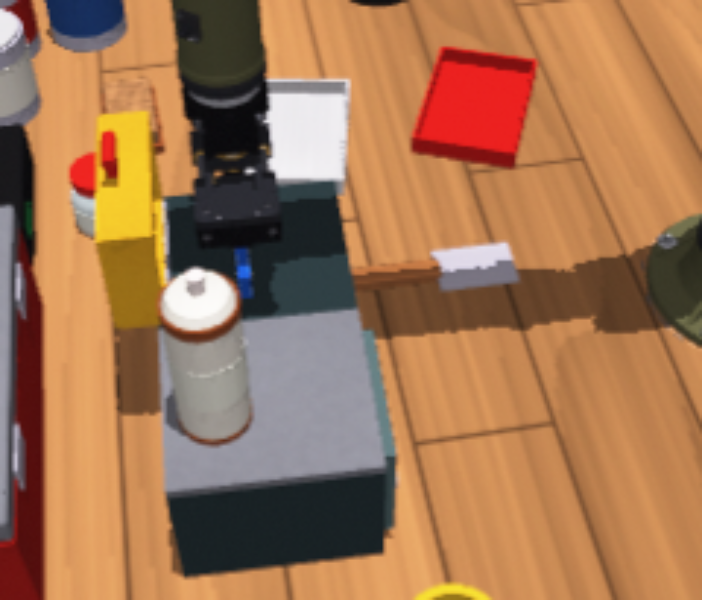

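The plate rises with the tab: its pleats show at (318,221) in the wrist view and the load reads about 2 N. I'll draw it fully out and carry it over.

Run:
```python
from h import *
from station import r
o=down(np.pi/2+CAB[2]); of=down(np.pi/2+TRAY[2])
t=W(CAB,(10,-90,154))
g=r.move_straight(t+[0,0,138],o,feed=90,guard=15)
print(g,r.current_tool_pos(),r.current_contact_force(),r.current_gripper_width())
if not g:
    g=r.move_straight([TRAY[0],TRAY[1],292],of,feed=120,guard=15); print(g)
    g=r.move_straight([TRAY[0],TRAY[1],210],of,feed=80,guard=15)
    r.pause(.5)
    print(g,r.current_tool_pos(),r.current_contact_force(),r.current_gripper_width(),r.current_ee_rot(),of)
print(r.current_t())
for n in("wrist","scene","top"):
    f=r.grab_frame(n)["frame"];cv2.imwrite(f"pics/{n}8.png",f)
    if n=="scene":cv2.imwrite("pics/s8.png",cv2.resize(f[80:305,200:470],(720,600)))
    if n=="top":cv2.imwrite("pics/t8.png",cv2.resize(f[100:280,240:510],(800,533)))
```

```text
False [560.238 -11.49  291.297] [-0.21  -0.507 -1.599] 29.6499053181849
False
False [ 465.126 -330.884  210.054] [ 0.145  0.81  -1.567] 29.407076239335183 [0.326 3.125 0.   ] [0.326 3.125 0.   ]
29.25
```

View pics/wrist8.png

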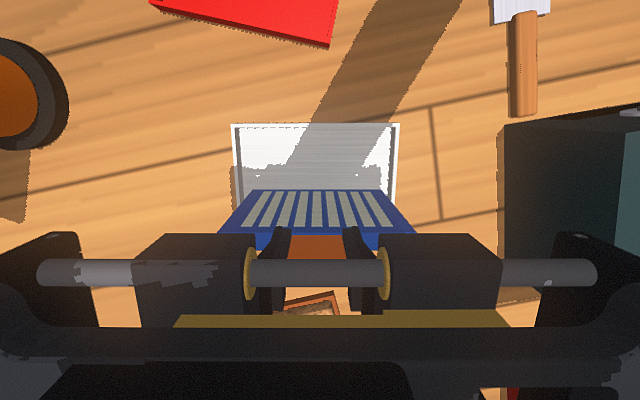

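View pics/s8.png

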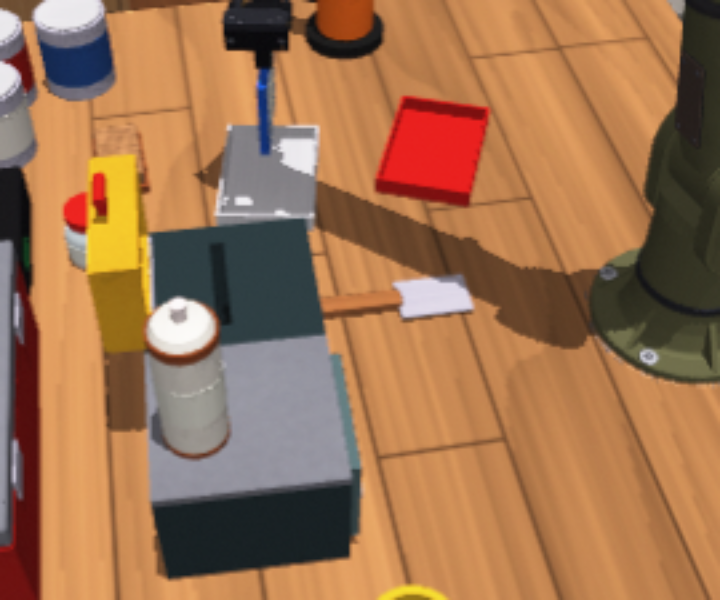

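View pics/t8.png

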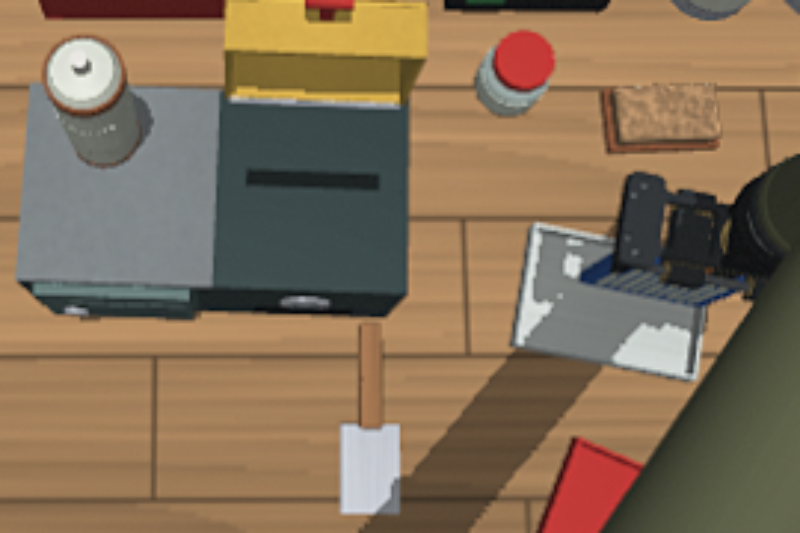

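The wrist view shows the tray rim's near corners at (232,124) and (400,124), and the plate's lower edge at row 190, columns 250–382. I'll check these numerically.

Run:
```python
from h import *
from station import r
f=r.grab_frame("wrist"); c=fcam(f)
P=[r.current_tool_pos()[0],r.current_tool_pos()[1],TRAY[2]]
for p in [(-6,60,101),(-6,-60,101),(-6,60,206),(-6,-60,206)]: print("plate",projf(c,W(P,p))[0])
for p in [(-65,95,25),(-65,-95,25)]: print("tray",projf(c,W(TRAY,p))[0])
for p in [(6,60,206),(-6,60,101),(-6,-60,101)]: print("top plate",(proj("top",W(P,p))[0]-[240,100])*800/270)
s=f["frame"]; cv2.imwrite("pics/w9z.png",cv2.resize(s[110:250,200:420],(800,509),interpolation=cv2.INTER_CUBIC))
print(r.current_joint_velocities(),r.current_t())
```

```text
plate [381.891 188.914]
plate [252.397 188.807]
plate [419.033 232.545]
plate [216.204 232.389]
tray [401.995 121.048]
tray [232.032 120.893]
top plate [616.784 245.025]
top plate [577.286 280.021]
top plate [699.071 305.088]
[ 0.     0.    -0.    -0.    -0.001  0.     0.001] 29.45
```

View pics/w9z.png

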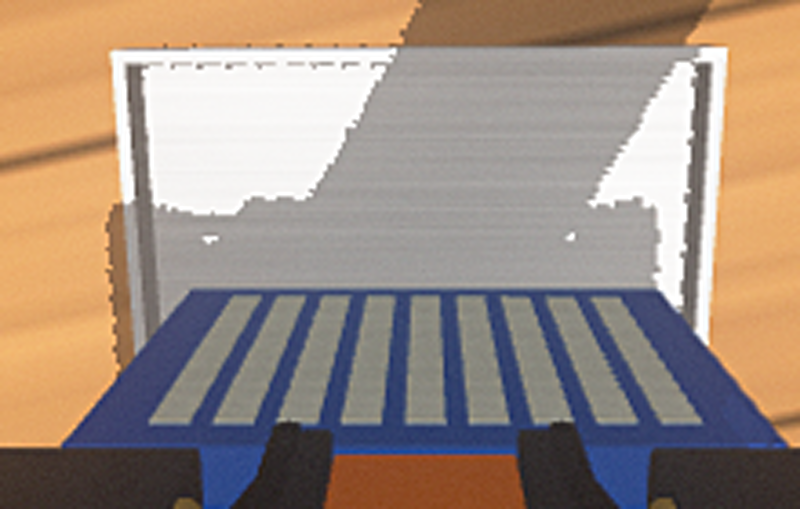

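Run:
```python
from station import r
p=r.current_tool_pos(); r.move_straight([p[0]+1.5,p[1]-1.2,p[2]],feed=10); r.pause(.5)
print(r.current_tool_pos(),r.current_gripper_width(),r.current_t())
r.job_done()
```

```text
[ 466.64269928 -332.05937585  210.00836743] 29.402849680601072 30.2917
the job is handed in; nothing more can be done
```

I shut the door, swung the flap up, drew the filter plate out and handed the job in at about 30 s with the plate held over the aluminium tray. The hand-in gives no verdict, so what follows is from my own checks.

- **Door:** I pushed it until the tool stopped moving while the push rose to 27 N. It stayed flush in every later picture. I did not feel a separate catch peak on the way in.
- **Flap:** I pinched the handle by its two ends, lifted it along its arc to about 1.57 rad and released it. It stayed upright in the later pictures.
- **Plate:** I drew it straight up by its orange tab and turned it to line up with the tray. It hangs still with its lower edge about 101 mm above the bench, and the gripper reads 29.4 mm on the 30 mm tab.
- **Small disagreement:** the last wrist picture put the tray about 2 to 3 mm from my first estimate. I shifted the plate 1.5 mm in x and -1.2 mm in y towards it, and took no picture after that shift. The plate looked upright and aligned within about 1 px just before it.
- **Other objects:** the spray can stayed in place, and none of the other loose things appeared to move in the later pictures. I did not measure their positions.

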